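# Bed a brass die blank down on its parallels

## Task

A brass die blank is nipped lightly in the engraving vise but still stands proud and crooked above the two steel parallels beneath it: slide the front parallel, which sticks out to the right, back in under the blank until its ends are level with the back one's, then press or tap the blank down at both ends, firmly but without heavy blows, until it is bedded tight on both parallels. Prove it by pushing for a moment on the end of the front parallel, which must no longer slide (if it does, put it level again and press the blank down once more). Last, slide the work stop along its rail until its nose touches the end of the blank without shifting it, leave the vise nipped as it is and the other things on the table alone, and take the hand away.

Things in the scene. Friction and masses are not known exactly. Their poses are not given: they have to be found in the camera images.
- vise: Small grey vise bolted to the table. Origin on the table under its bed's middle; x = clamping direction, away from the robot, y along the jaws, to the left, z up. Jaw faces at x -25 and +25 mm, jaw tops z 62, fixed jaw x 25 to 58, moving jaw x -51 to -25, both y -58 to 58. Base plate x -85 to 65, y -66 to 66, z up to 10. Right of y = -66 all is free. Screw and tommy bar x -113 to -67, below z 53.
- bed (a point): Middle of the vise's flat bed, 34 mm above the table, on which the parallels stand (bed y -58 to 58 mm of the vise).
- rail_end (a point): Left end of the stop's rail, 135 mm to +y of the vise's origin. The rail, 22 mm wide, runs along the vise's y at x = 0 from the bed to here; this point is on its top, 26 mm above the table; a pin here stands 3 mm higher.
- vise_jaw (a joint): The moving jaw (m); 0 as set, negative = opened. Its screw is only nipped: a springy pull of about 9 N, with friction 0.5 at both jaws, holds the blank by some 7 to 11 N in all. Leave it: it must not be pushed open by more than 4 mm.
- blank: Brass die blank, 50 (x) x 84 (y) x 14 mm (z), 0.5 kg, between the jaws, axes along the vise's. Origin at the centre of its underside. It starts within 2 mm of the vise's middle in y and 3 to 4.6 mm above the parallels, its left end 2 mm higher than the right, held by the jaws alone. Bedded, its underside is 52 mm and its top 66 mm above the table, 4 mm above the jaws.
- blank_left (a point): Point on top of the blank, on its centre line, 30 mm to the left (+y) of its middle: a place to press. Some 2 to 8 N moves the blank; pressed at one end it tips and the other end may rise. About 20 N near each end in turn, beyond where it stops giving, wedges it tight on the parallels; just meeting them leaves it loose. Over 60 N is a heavy blow.
- blank_right (a point): The same, 30 mm to the right (-y) of the blank's middle.
- foot_left (a point): Middle of the lower edge of the blank's left (+y) end face, 42 mm from its middle.
- foot_right (a point): Middle of the lower edge of the blank's right (-y) end face, 42 mm from its middle.
- parallel_front: Loose ground steel bar with drilled holes, 10 (x) x 130 (y) x 18 mm (z), 0.17 kg, on the bed 1.5 mm inside the moving jaw (x = -18.5 mm of the vise), axes along the vise's. Origin at the centre of its underside; right end face 65 mm from it. It starts 16 to 37 mm farther right (-y) than the back one. Loose it slides under about 1 N; wedged tight it resists 4 N or more.
- parallel_back: The same bar beside the fixed jaw, at x = +18.5 mm of the vise, within 2 mm of the vise's middle in y; its ends stand about 7 mm out of the jaws on both sides.
- stop (a joint): Work-stop carriage on the rail (m); grows as it slides towards the blank (to -y of the vise). It rubs with 2 N and stays where it is left; starts at 0 to 0.02; travel 0 to 0.046.
- stop_nose (a point): Tip of the stop's steel nose, an 8 mm rod along y that points at the blank's left end face, 60 mm above the table, at x = 0 of the vise. It touches when 42 mm from the blank's origin along y.
- stop_post (a point): Top edge, at x = 0, of the pushing face of the stop's aluminium post: its flat +y face, away from the blank, 18 mm wide, from 35 to 78 mm above the table; the post is 14 mm thick in y. This face is 39 mm behind the nose tip. A brass thumb screw stands 6 mm above the post.
- pliers: Orange side cutters, 142 x 41 x 12 mm, lying left of the vise beyond the rail's end; leave alone.
- eraser: Blue and white eraser, 19 x 42 x 12 mm, lying at the vise's right front corner; leave alone.

How it is judged:
By the outcome, as a careful person would: the job done as asked, in the order asked, and still so for the second after the job is handed in, with the robot touching nothing.
It also fails if it takes over 51 s, if anything falls off the work surface, if the arm or the gripper's body presses on something with over 40 N, if the wrist force passes 120 N, or if a joint passes its speed limit or range.

## Robot

A 7-joint arm with a two-finger parallel gripper is mounted at the origin on the work surface; the furniture and walls round the work are solid. World frame = base frame: x ahead of the robot, y to its left, z up, the work surface at z = 0. Lengths are in m, angles in degrees, forces in N, time in s.
With the tool pointing down it reaches from about 0.425 to 0.875 m from the base axis. Payload 4.7 kg.
Tool frame: the origin (TCP) lies between the finger pads; the fingertips stand robot.tip_extent ahead of it and the grasp point (between the pads) lies 8 mm behind it (robot.tip_extent is the distance from the TCP to the fingertips, in m); z points along the fingers, y is the line along which they close (so a half turn about z gives the same grasp; the last joint's range is limited). The gripper opens to 87 mm and grips with 3 to 60 N. Pads are 19 mm wide; open, the fingers measure 117 mm over their backs; the gripper's body (75 mm by 190 mm) begins 51 mm behind the grasp point.
Start: joints at [-72.244, 18.392, -4.016, 83.108, 1.295, 78.541, -3.26], TCP at [0.19, 0.622, 0.234] pointing down, gripper open.
Joint ranges: [-163.93, 163.93], [-17.29, 119.83], [-79.2, 71.16], [3.27, 140.29], [-89.18, 269.18], [5.43, 117.66], [-154.24, 154.24]. Speed limits (degrees/s): [147.25, 147.25, 180, 180, 180, 180, 180].

## Interface

Orientations are given as a 3x3 rotation matrix whose columns are the frame's x, y, z axes.
In Python, from rig import robot, hand, inverse_kinematics, sensors, viewer gives the robot as it stands. Calls block until the motion is done:
- robot.move_pose(position, orientation): joint-space move of the TCP to a pose.
- robot.servo_line(position, ori=None, vel=0.15, f_stop=None): straight line of the TCP; ori=None keeps the orientation; vel is the mean speed in m/s. With f_stop (N) it stops when the force on the tool has changed by that much, and returns True; else False.
- robot.set_joints(angles): joint-space move.
- hand.move_gripper(opening, effort=None): finger opening in m; effort is the grip in N (None keeps the last); returns when the fingers have stopped.
- robot.hold(seconds).
- inverse_kinematics(position, orientation): joint angles nearest the present ones, or None.
- sensors.get_obs(): the state.
- viewer.grab_frame(name): name is "scene" or "top" or "wrist"; returns a dict with "image" (400x640x3 uint8, red, green, blue), "intrinsics" (3x3 intrinsics, pixels), "eye" and "rotation" of the camera in the world; the wrist camera has in their place "tool_from_camera" (4x4, takes a point from camera to tool coordinates, whose origin is the TCP and whose axes are the flange's). Camera axes: x right, y up, looking along -z (the intrinsics and any distortion apply to the point x, -y, -z); pixel columns grow to the right and rows downward; lengths in m; the calibration is good to about 2 mm. The wrist camera is an equidistant fisheye: a pixel r from the principal point sees the ray r / f radians off the axis. A picture is of the moment at which its call begins: read the wrist's pose just before it. There is no depth.
A pose or a line that the arm cannot do raises robot.Unreachable and nothing moves.
- robot.sign_off(): hands the job in; it is judged then, once.
The state is a dict: "t": time; "q": joint angles; "joint_velocities": joint speeds; "joint_efforts": joint torques, N m; "eef_pos": TCP position; "tcp_rot": TCP orientation; "force": force on the tool from outside, world axes, zero at the start; "ft_torque": the same for the moment, N m; "width": finger opening in m; "grip_force": force on a finger pad.
Only numpy, scipy, OpenCV 4.12 (cv2) and the standard library are available. Lean on these libraries where they do the work, as an engineer would, in place of code of your own. Each camera call takes 0.05 s, during which the arm holds its last target. There are 200 camera calls.

## Working session

There is one attempt and no reset: what is moved stays moved. The work goes in short steps, each a Python script; the robot and the scene stay as the last script left them, time stands still between calls to the robot, and variables do not carry over. Pictures are saved under pics/ and viewed, at most 10 in all, crops included, and the job is handed in when it is done.

```bash
ls; mkdir -p pics
python3 - <<'E'
from rig import robot,hand,sensors,viewer
import cv2,numpy as np
o=sensors.get_obs();print(o['t'],o['eef_pos'],o['tcp_rot'],robot.tip_extent,o['width'])
for n in("scene","top"):
    f=viewer.grab_frame(n);cv2.imwrite(f'pics/{n}.png',f['image'][:,:,::-1]);print(n,f['intrinsics'],f['eye'],f['rotation'])
    np.savez(f'{n}.npz',K=f['intrinsics'],eye=f['eye'],R=f['rotation'])
E
```

```text
pics
0.0 [0.1893531  0.62126405 0.23246972] [[-9.56592287e-01  2.91429207e-01 -4.61058946e-04]
 [ 2.91429558e-01  9.56590541e-01 -1.83031650e-03]
 [-9.23630588e-05 -1.88523285e-03 -9.99998219e-01]] 0.011 0.08692839578466531
scene [[509.9264922    0.         314.90749201]
 [  0.         509.9264922  200.78901365]
 [  0.           0.           1.        ]] [ 0.05296201 -0.48929179  0.46890082] [[ 0.85665064  0.2422795  -0.45546715]
 [-0.51587705  0.39453287 -0.76040429]
 [-0.0045336   0.88636587  0.46296327]]
top [[368.38021009   0.         314.94535552]
 [  0.         368.38021009 201.73367645]
 [  0.           0.           1.        ]] [0.3147741  0.17558594 0.91031855] [[-0.02444291  0.98708185 -0.15834131]
 [-0.99968879 -0.02334386  0.00879748]
 [ 0.00498754  0.15850707  0.98734524]]
```

View pics/scene.png

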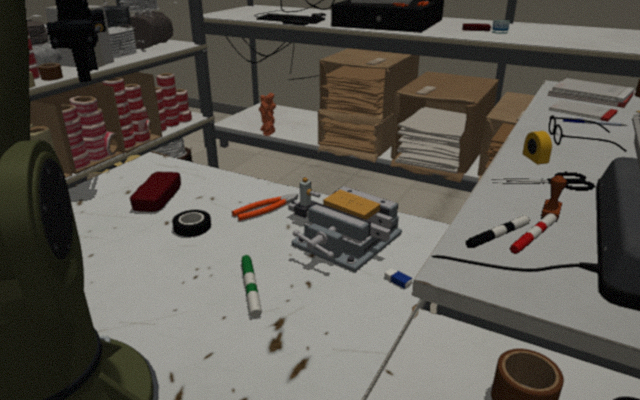

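View pics/top.png

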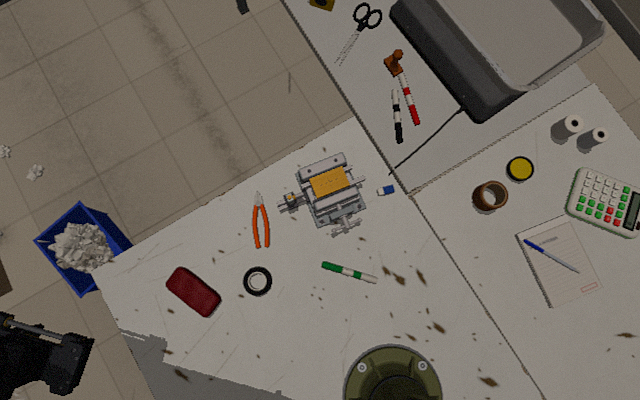

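```bash
cat > h.py <<'E'
import numpy as np,cv2
from rig import robot,hand,inverse_kinematics,sensors,viewer
def ray(c,u,v):
    K=c['K'];d=np.array([(u-K[0,2])/K[0,0],-(v-K[1,2])/K[1,1],-1]);return c['eye'],c['R']@d
def at(c,u,v,z):
    e,d=ray(c,u,v);return e+d*(z-e[2])/d[2]
def down(yaw):  # tool y axis (closing line) at angle yaw in world
    s,c=np.sin(yaw),np.cos(yaw);y=np.array([c,s,0]);z=np.array([0,0,-1.]);return np.c_[np.cross(y,z),y,z]
def wgrab(name):
    o=sensors.get_obs();f=viewer.grab_frame("wrist")
    cv2.imwrite(f'pics/{name}.png',f['image'][:,:,::-1])
    T=np.eye(4);T[:3,:3]=o['tcp_rot'];T[:3,3]=o['eef_pos']
    np.savez(name+'.npz',K=f['intrinsics'],T=T@f['tool_from_camera']);return f
def wray(c,u,v):
    K=c['K'];a=np.array([u-K[0,2],v-K[1,2]]);r=np.hypot(*a)+1e-12;th=r/K[0,0]
    d=np.r_[a/r*np.sin(th),np.cos(th)]*[1,-1,-1];return c['T'][:3,3],c['T'][:3,:3]@d
def wat(c,u,v,z):
    e,d=wray(c,u,v);return e+d*(z-e[2])/d[2]
def wproj(c,P):
    p=c['T'][:3,:3].T@(np.asarray(P)-c['T'][:3,3]);p=p*[1,-1,-1];r=np.hypot(p[0],p[1]);th=np.arctan2(r,p[2])
    return c['K'][:2,2]+c['K'][0,0]*th*p[:2]/r
E
python3 - <<'E'
from h import *
t=np.load('top.npz')
for n,(u,v,z) in dict(bl=(309,178,.07),br=(348,165,.07),fr=(354,187,.07),fl=(316,199,.07),mid=(331,182,.07),post=(291,199,.08),shelfcorner=(410,193,0),shelf2=(360,115,0),eraser=(386,190,.01)).items(): print(n,at(t,u,v,z).round(3))
f=viewer.grab_frame("wrist");print(f['tool_from_camera'],f['intrinsics'])
E
```

```text
bl [0.506 0.181 0.07 ]
br [0.535 0.088 0.07 ]
fr [0.482 0.076 0.07 ]
fl [0.456 0.166 0.07 ]
mid [0.495 0.13  0.07 ]
post [0.456 0.223 0.08 ]
shelfcorner [ 0.477 -0.072  0.   ]
shelf2 [0.687 0.045 0.   ]
eraser [ 0.485 -0.01   0.01 ]
[[-1.25111926e-03  9.57616914e-01  2.88042152e-01  7.84126973e-02]
 [ 9.99999125e-01  1.32167309e-03 -5.04729433e-05  1.54728687e-03]
 [-4.29031305e-04  2.88041837e-01 -9.57617730e-01 -1.50028484e-01]
 [ 0.00000000e+00  0.00000000e+00  0.00000000e+00  1.00000000e+00]] [[309.70691629   0.         317.46386723]
 [  0.         309.70691629 197.84837224]
 [  0.           0.           1.        ]]
```

Run:
```python
from h import *
y=np.radians(106)
robot.move_pose([.49,.13,.22],down(y)); wgrab('w1')
robot.move_pose([.515,.03,.18],down(y)); wgrab('w2')
o=sensors.get_obs();print(o['t'],o['q'],o['eef_pos'],o['force'])
```

```text
2.8417 [-33.1043198    3.83432145  27.99681085 107.02946432  -1.95389669
  69.59412994 101.57435194] [0.51511051 0.03097475 0.1799963 ] [ 0.20877135 -0.62176964 -0.86159642]
```

View pics/w1.png

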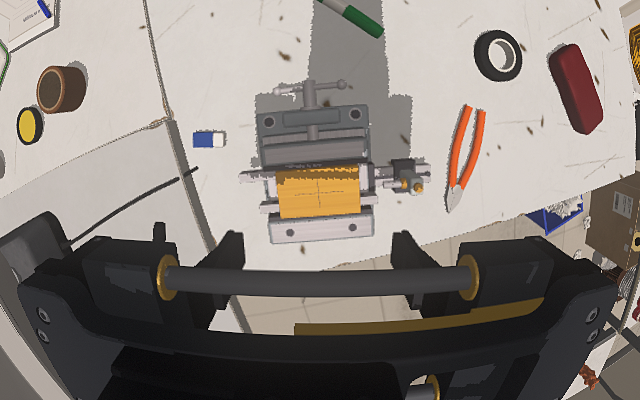

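View pics/w2.png

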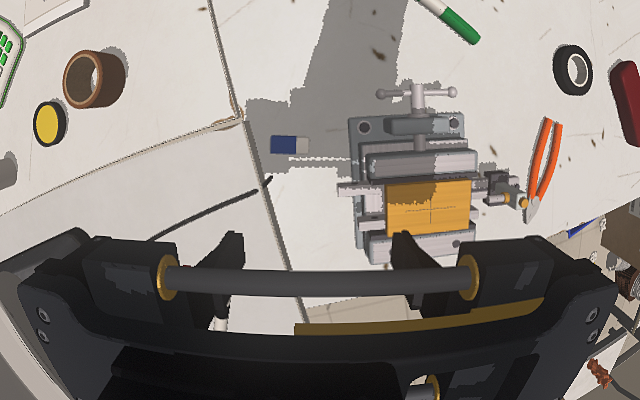

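Run:
```python
import cv2,numpy as np
a=cv2.imread('pics/w1.png')[70:250,220:440];b=cv2.imread('pics/w2.png')[70:280,325:535]
cv2.imwrite('pics/c1.png',cv2.resize(a,None,fx=3.6,fy=3.3,interpolation=2)[:600,:800])
cv2.imwrite('pics/c2.png',cv2.resize(b,None,fx=2.85,fy=2.85,interpolation=2))
```

```text
(no output)
```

View pics/c1.png

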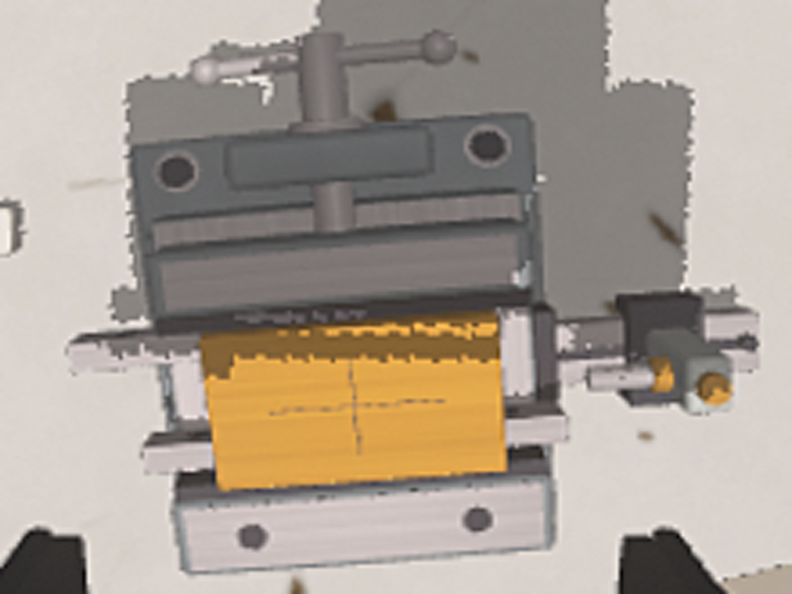

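View pics/c2.png

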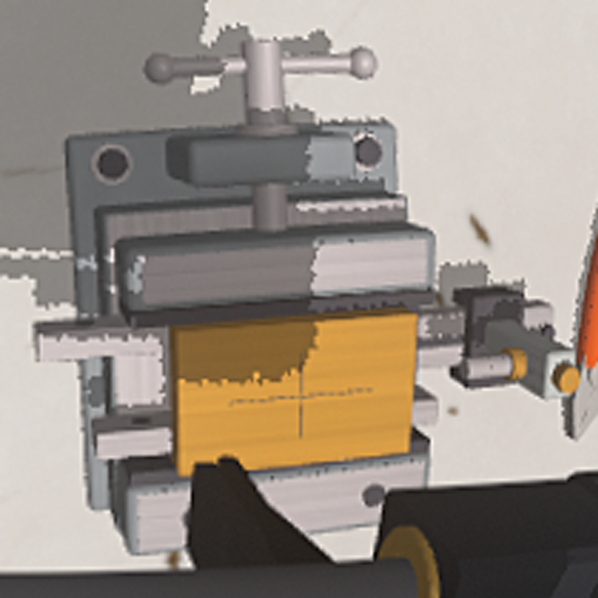

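```bash
cat > fit.py <<'E'
from h import *
from scipy.optimize import least_squares
c1=np.load('w1.npz');c2=np.load('w2.npz')
f1=lambda a:(220+a[0]/3.6,70+a[1]/3.3);f2=lambda a:(325+a[0]/2.85,70+a[1]/2.85)
P=[(c1,f1((175,490)),(25,-58,62)),(c1,f1((183,573)),(58,-58,62)),(c1,f1((552,548)),(58,58,62)),(c1,f1((131,147)),(-85,-66,10)),(c1,f1((531,113)),(-85,66,10)),
(c2,f2((67,140)),(-85,-66,10)),(c2,f2((393,120)),(-85,66,10)),(c2,f2((113,477)),(25,-58,62)),(c2,f2((130,553)),(58,-58,62)),(c2,f2((430,437)),(25,58,62))]
def V(p,v):
    s,c=np.sin(p[2]),np.cos(p[2]);x,y,z=np.array(v)/1e3
    return np.array([p[0]+c*x-s*y,p[1]+s*x+c*y,z+p[3]])
res=lambda p:np.concatenate([wproj(c,V(p,v))-u for c,u,v in P])
E
python3 - <<'E'
from fit import *
r=least_squares(res,[.495,.13,.28,0],loss='soft_l1');print(r.x,np.degrees(r.x[2]));print(r.fun.reshape(-1,2).round(1))
p=r.x;np.save('vise.npy',p)
R=lambda w:np.array([[np.cos(p[2]),np.sin(p[2])],[-np.sin(p[2]),np.cos(p[2])]])@(w[:2]-p[:2])*1e3
for n,c,u,z in [('front R c1',c1,f1((68,350)),52),('back R c1',c1,f1((143,455)),52),('back L c1',c1,f1((567,425)),52),
 ('front R c2',c2,f2((34,336)),52),('back R c2',c2,f2((95,430)),52),('nose c1',c1,f1((590,380)),60),('nose c2',c2,f2((466,370)),60),('post c1',c1,f1((733,395)),78),('post c2',c2,f2((577,380)),78),
 ('blank nl',c1,f1((498,310)),70),('blank fl',c1,f1((506,470)),71),('blank fr',c1,f1((219,490)),69),('blank nr',c2,f2((172,325)),69),('blank fr2',c2,f2((178,475)),69),('eraser',c1,(225,139),12)]:
    print(n,R(wat(c,*u,z/1e3+p[3])).round(1))
for c,n in((c1,'w1'),(c2,'w2')):
    im=cv2.imread(f'pics/{n}.png');im=cv2.resize(im,None,fx=4,fy=4,interpolation=2)
    def box(x0,x1,y0,y1,z,col):
        q=np.array([wproj(c,V(p,v))*4+1.5 for v in((x0,y0,z),(x1,y0,z),(x1,y1,z),(x0,y1,z))],int);cv2.polylines(im,[q],True,col,1)
    box(25,58,-58,58,62,(0,0,255));box(-51,-25,-58,58,62,(0,0,255));box(-85,65,-66,66,10,(255,0,0));box(13.5,23.5,-65,65,52,(0,255,0));box(-23.5,-13.5,-65-25,65-25,52,(255,0,255));box(-25,25,-42,42,70,(255,0,0))
    x,yy=(840,280) if n=='w1' else (1300,300)
    cv2.imwrite(f'pics/o_{n}.png',im[yy:yy+720,x:x+800][120:720])
E
```

```text
[ 0.49796346  0.13512897  0.36921892 -0.00608751] 21.154685653206162
[[-1.4 -1.3]
 [ 0.7  0.8]
 [ 1.  -0.2]
 [-0.3  0.4]
 [ 0.1  0.4]
 [-0.8 -0.4]
 [ 0.2  1.5]
 [ 4.  -2. ]
 [-1.1  0.8]
 [-0.1 -0.4]]
front R c1 [-21.6 -85.2]
back R c1 [ 16.8 -67. ]
back L c1 [18.  64.4]
front R c2 [-22.7 -85. ]
back R c2 [ 12.8 -66.3]
nose c1 [ 0.8 70.6]
nose c2 [ 1.7 72.9]
post c1 [  4.3 109.6]
post c2 [  3.8 113.2]
blank nl [-26.3  43. ]
blank fl [25.3 42.5]
blank fr [ 25.2 -42.1]
blank nr [-26.9 -41.6]
blank fr2 [ 25.2 -40.7]
eraser [ -61.1 -107.5]
```

View pics/o_w1.png

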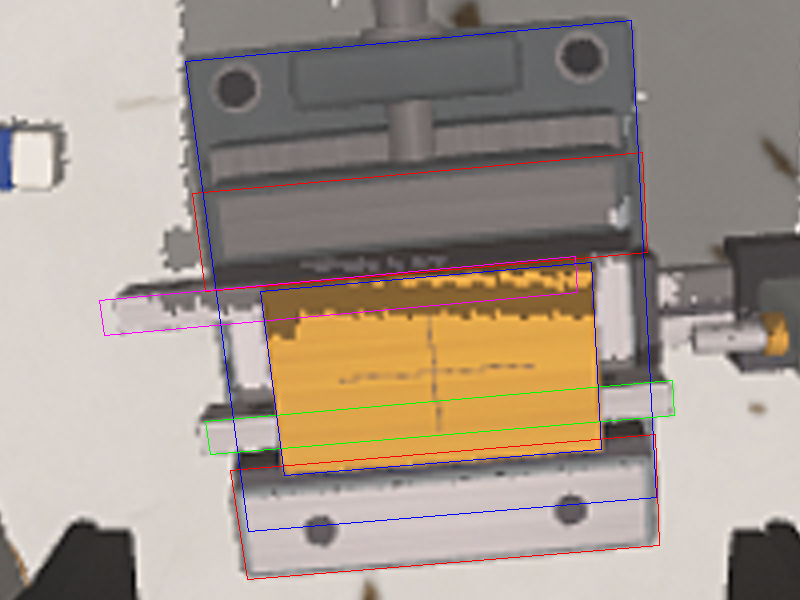

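```bash
cat >> fit.py <<'E'
p=np.load('vise.npy') if __import__('os').path.exists('vise.npy') else None
def W(x,y,z): return V(np.r_[p[:3],0],(x,y,z))
def R(w): return np.array([[np.cos(p[2]),np.sin(p[2])],[-np.sin(p[2]),np.cos(p[2])]])@(np.asarray(w)[:2]-p[:2])*1e3
def tv(): 
    o=sensors.get_obs();return np.r_[R(o['eef_pos']),o['eef_pos'][2]*1e3].round(1),o['force'].round(2),round(o['t'],2)
D=lambda:down(np.pi/2+p[2])
E
python3 - <<'E'
from fit import *
t=np.load('top.npz')
q=least_squares(lambda q:np.r_[res(np.r_[q,0])],[.495,.13,.3],loss='soft_l1').x;print('z0 fit',q)
e1,d1=ray(t,410,193);e2,d2=wray(c2,243,120)
s=np.linalg.lstsq(np.c_[d1,-d2],e2-e1,rcond=None)[0];h=(e1+s[0]*d1)[2];print('shelf',e1+s[0]*d1,e2+s[1]*d2)
hand.move_gripper(0.0,20)
robot.move_pose(W(-18.5,-122,110),D());print(tv())
if h<.08:
    robot.servo_line(W(-18.5,-122,54),vel=.12);robot.hold(.2);print(tv())
    print(robot.servo_line(W(-18.5,-90,54),vel=.03,f_stop=.7),tv())
    wgrab('w3')
E
```

```text
z0 fit [0.4968881  0.13413673 0.3729511 ]
shelf [ 0.4627357  -0.04985679  0.08185394] [ 0.46500808 -0.04622542  0.08127161]
(array([ -19.2, -122. ,  109.7]), array([ 0.37, -0.65, -0.69]), 4.76)
```

Run:
```python
from fit import *
print(robot.servo_line(W(-18.5,-122,54),vel=.1,f_stop=8));robot.hold(.2);print(tv())
print(robot.servo_line(W(-18.5,-90,54),vel=.03,f_stop=.7),tv())
wgrab('w3')
im=cv2.imread('pics/w3.png');cv2.imwrite('pics/w3b.png',cv2.resize(im[60:300,220:540],None,fx=2.5,fy=2.5,interpolation=2))
```

```text
False
(array([ -17.9, -122.2,   54.8]), array([-0.52,  0.71, -1.06]), 5.67)
True (array([-18.8, -92.1,  53.6]), array([-0.93,  0.09,  0.35]), 6.58)
```

View pics/w3b.png

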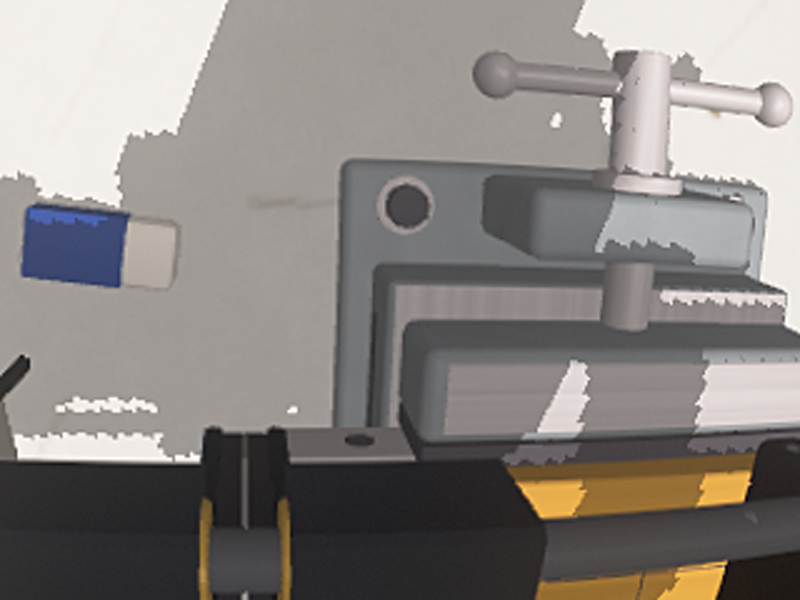

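Run:
```python
from fit import *
robot.servo_line(W(-18.5,-76,54),vel=.04);robot.hold(.3);print(tv())
robot.servo_line(W(-18.5,-90,54),vel=.06)
robot.servo_line(W(-18.5,-90,110),vel=.15)
robot.move_pose(W(5,-85,190),D());robot.hold(.3);wgrab('w4');print(tv())
im=cv2.imread('pics/w4.png');c=np.load('w4.npz');u=wproj(c,W(0,-66,52)).astype(int);print(u)
x,y=u-[40,45];np.save('o4.npy',[x,y]);cv2.imwrite('pics/w4b.png',cv2.resize(im[y:y+90,x:x+110],None,fx=6,fy=6,interpolation=2))
```

```text
(array([-18.5, -76.2,  54. ]), array([-0.45, -0.99,  0.48]), 7.48)
(array([  4.3, -85. , 188.9]), array([-0.  , -1.45,  0.28]), 9.17)
[336 185]
```

View pics/w4b.png

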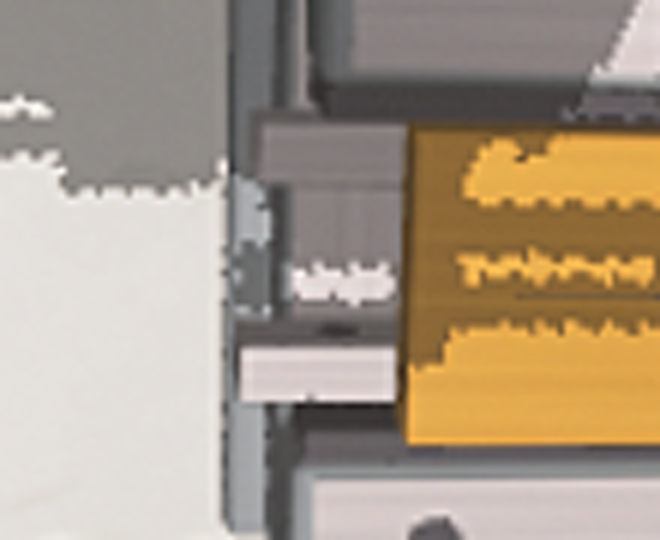

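Run:
```python
from fit import *
c=np.load('w4.npz')
for n,a in dict(f1=(259,182),f2=(255,128),b1=(241,346),b2=(240,402),blR=(407,440),jaw=(312,480)).items():
    z=dict(blR=69,jaw=62).get(n,52)
    print(n,R(wat(c,296+(a[0]-2.5)/6,140+(a[1]-2.5)/6,z/1e3)).round(2))
```

```text
f1 [-15.2  -64.01]
f2 [-23.84 -64.76]
b1 [ 11.74 -66.49]
b2 [ 21.24 -66.5 ]
blR [ 21.95 -41.44]
jaw [ 31.1  -55.37]
```

```bash
cat >> fit.py <<'E'
def fy(n=4):
    a=[]
    for _ in range(n): robot.hold(.02);a.append(sensors.get_obs()['force'])
    a=np.mean(a,0);return -np.sin(p[2])*a[0]+np.cos(p[2])*a[1]
def creep(x,y0,y1,step,z,thr,extra=0,n=4):
    "step along vise y until force along y passes thr over baseline; returns TCP y"
    b=fy(8);s=np.sign(y1-y0);k=0;y=y0;out=[]
    while (y1-y)*s>0:
        y+=s*step;robot.servo_line(W(x,y,z),vel=.03);f=fy(n)-b;out.append((round(y,1),round(f,2)))
        k=k+1 if -f*s>thr else 0
        if k>=2: break
    print(out);return y
E
python3 - <<'E'
from fit import *
robot.move_pose(W(-24,86,115),D())
print(robot.servo_line(W(-24,86,56),vel=.1,f_stop=6),tv())
robot.hold(.2)
y=creep(-24,83,69,1,56,.5);print(y,tv())
E
```

```text
False (array([-23.4,  85.6,  56.5]), array([ 0.25,  0.32, -0.03]), 10.69)
[(np.int64(82), np.float64(-0.45)), (np.int64(81), np.float64(-0.54)), (np.int64(80), np.float64(-0.27)), (np.int64(79), np.float64(-0.32)), (np.int64(78), np.float64(0.07)), (np.int64(77), np.float64(0.08)), (np.int64(76), np.float64(-0.44)), (np.int64(75), np.float64(-0.42)), (np.int64(74), np.float64(-0.16)), (np.int64(73), np.float64(0.57)), (np.int64(72), np.float64(0.39)), (np.int64(71), np.float64(0.1)), (np.int64(70), np.float64(0.73)), (np.int64(69), np.float64(0.31))]
69 (array([-24. ,  68.9,  56. ]), array([-0.35,  0.72, -0.03]), 15.49)
```

Run:
```python
from fit import *
robot.servo_line(W(-24,80,56),vel=.1);robot.servo_line(W(-24,80,110),vel=.2)
robot.move_pose(W(5,-85,190),D());robot.hold(.3);wgrab('w5');print(tv())
im=cv2.imread('pics/w5.png');c=np.load('w5.npz')
cv2.imwrite('pics/w5b.png',cv2.resize(im[140:230,296:406],None,fx=6,fy=6,interpolation=2))
```

```text
(array([  4.9, -83.9, 189.6]), array([ 0.38, -0.37,  0.19]), 17.28)
```

View pics/w5b.png

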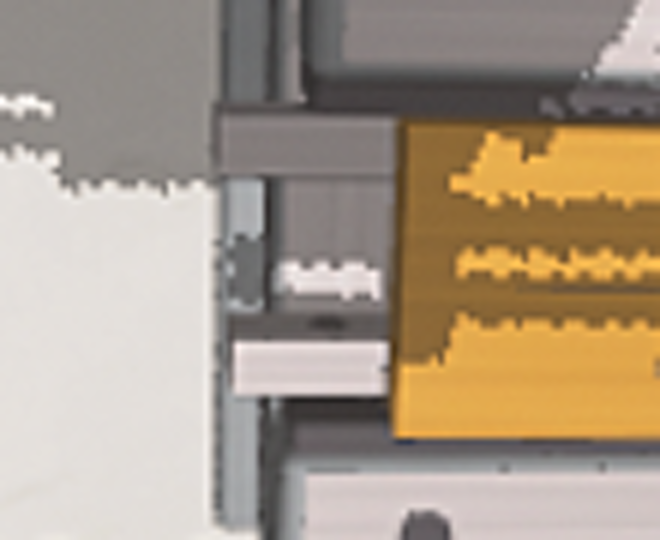

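Run:
```python
from fit import *
c=np.load('w5.npz')
for n,a in dict(f1=(219,173),f2=(217,116),b1=(234,340),b2=(232,396),base=(219,40),base2=(214,500),blR=(396,437)).items():
    z=dict(blR=69,base=10,base2=10).get(n,52)
    print(n,R(wat(c,296+(a[0]-2.5)/6,140+(a[1]-2.5)/6,z/1e3)).round(2))
# numeric edge finder: where bar ends along rows, full-res both pics
for nm in('w4','w5'):
    g=cv2.cvtColor(cv2.imread(f'pics/{nm}.png'),cv2.COLOR_BGR2GRAY).astype(float)
    for r in (158,160,162,164,166,168,170,196,198,200,202,204): print(nm,r,g[r,328:350].astype(int))
```

```text
f1 [-15.5  -68.92]
f2 [-24.61 -69.33]
b1 [ 11.94 -66.13]
b2 [ 21.45 -66.29]
base [-31.38 -67.12]
base2 [ 56.03 -66.89]
blR [ 22.61 -41.59]
w4 158 [140 139 140 142 145 134  73  97 110 101  95  93  94  87  84  87  92  98
 101 105  93  70]
w4 160 [140 140 141 140 145 132  72  98 110  99  87  94 105 104 103 102 101 101
 101 101 102 100]
w4 162 [141 140 139 141 144 134  74  97 110  99  90 105 137 132 132 131 131 131
 132 131 132 130]
w4 164 [143 141 141 141 144 134  75  98 110  98  91 105 128 126 125 125 126 125
 125 124 125 125]
w4 166 [141 141 140 136 163 174  71  96 109  99  94 111 130 127 127 127 127 127
 127 126 127 127]
w4 168 [138 139 138 132 190 225  62  92 104  98  99 116 128 127 127 127 127 125
 125 126 126 125]
w4 170 [212 131 125 182 203 176 107 152 158 158 141 104 113 103 101 106 114 121
 119 119 121 122]
w4 196 [223 223 225 229 207 136 118  87  88  89  87  87  87  87  88  87  86  87
  86  86  87  89]
w4 198 [224 224 224 230 202 110 121  73 176 205 202 201 200 199 198 199 199 200
 200 199 199 199]
w4 200 [223 225 224 230 209 139 120  72 190 216 207 207 206 208 207 205 205 205
[... 690 characters left out ...]
4 125 125 124]
w5 168 [138 139 139 124 124 134 130 130 128 130 130 133 135 136 135 133 133 131
 131 130 130 130]
w5 170 [214 213 149 118 110 115 147 160 159 160 161 150  59  68  86 110 125 123
 122 123 122 121]
w5 196 [223 225 232 193 140 115  80 122 120 116 116 115 100 112 115 116 115 115
 114 114 115 115]
w5 198 [224 225 234 174 104 122 109 226 224 216 217 217 215 216 216 214 214 214
 214 215 214 214]
w5 200 [224 225 231 193 136 110 116 213 212 205 206 206 206 206 206 205 205 205
 205 204 204 205]
w5 202 [222 224 232 168 105 138 128 211 210 205 205 206 205 203 205 205 205 205
 204 205 205 204]
w5 204 [224 225 234 178 118 143 152 221 218 215 216 217 217 217 217 218 219 220
 219 219 219 218]
```

```bash
cat >> fit.py <<'E'
def ends(nm):
    "y of right ends of front/back parallel, vise mm, from picture at the right-hand view"
    c=np.load(nm+'.npz');g=cv2.cvtColor(cv2.imread(f'pics/{nm}.png'),cv2.COLOR_BGR2GRAY).astype(float);o=[]
    for x in(-18.5,18.5):
        ys=np.arange(-76,-58,.1);L=[]
        for dx in(-2,-1,0,1,2):
            u=np.array([wproj(c,W(x+dx-1,y,52)) for y in ys],np.float32)
            L.append(cv2.remap(g.astype(np.float32),u[:,0][None],u[:,1][None],cv2.INTER_LINEAR)[0])
        m=np.median(L,0);ref=np.median(m[-30:]) ;bad=np.where(abs(m-ref)>12)[0];o.append(ys[bad[-1]] if len(bad) else np.nan)
    return np.round(o,2)
E
python3 - <<'E'
from fit import *
print(ends('w4'),ends('w5'))
robot.move_pose(W(-18.5,-95,110),D())
robot.servo_line(W(-18.5,-95,54),vel=.15)
robot.servo_line(W(-18.5,-84,54),vel=.06)
robot.servo_line(W(-18.5,-78.1,54),vel=.02);robot.hold(.2);print(tv())
robot.servo_line(W(-18.5,-90,54),vel=.06)
robot.servo_line(W(-18.5,-90,110),vel=.2)
robot.move_pose(W(5,-85,190),D());robot.hold(.3);wgrab('w6');print(ends('w6'),tv())
E
```

```text
[-63.7 -66.2] [-68.7 -65.9]
(array([-18.6, -78.1,  53.9]), array([0.23, 0.29, 0.09]), 19.22)
[-67.9 -66.1] (array([  4.2, -85. , 189. ]), array([0.6 , 0.37, 0.14]), 20.77)
```

Run:
```python
from fit import *
robot.move_pose(W(-18.5,-90,100),D())
robot.servo_line(W(-18.5,-90,54),vel=.15)
robot.servo_line(W(-18.5,-82,54),vel=.06)
robot.servo_line(W(-18.5,-76.4,54),vel=.02);robot.hold(.2);print(tv())
robot.servo_line(W(-18.5,-88,54),vel=.06)
robot.servo_line(W(-18.5,-88,105),vel=.2)
robot.move_pose(W(5,-85,190),D());robot.hold(.2);wgrab('w7');print(ends('w7'),tv())
```

```text
(array([-18.4, -76.4,  54. ]), array([ 1.14, -0.37, -0.76]), 22.61)
[-66.1 -66. ] (array([  3.8, -84.8, 188.4]), array([ 0.31, -0.61, -0.07]), 24.05)
```

Run:
```python
from fit import *
robot.move_pose(W(0,28,95),D())
for i,(y,f) in enumerate([(28,15),(-32,25),(28,27),(-32,27)]):
    if i: robot.servo_line(W(0,y,84),vel=.2)
    robot.hold(.1)
    r=robot.servo_line(W(0,y,62),vel=.025,f_stop=f);a=tv();robot.hold(.15);print(r,a,tv())
    robot.servo_line(W(0,y,84),vel=.12)
```

```text
True (array([ 0.1, 28.2, 77.6]), array([-1.87, -0.99,  5.99]), 25.58) (array([ 0.1, 28.2, 77.6]), array([-1.67, -0.74,  5.59]), 25.73)
True (array([  0.4, -31.6,  77.4]), array([-1.67, -0.56,  5.12]), 27.01) (array([  0.3, -31.6,  77.4]), array([-1.22,  0.43,  4.42]), 27.16)
True (array([ 0.3, 27.5, 77.4]), array([-1.73,  0.05,  5.08]), 28.43) (array([ 0.3, 27.5, 77.5]), array([-0.92,  0.36,  4.25]), 28.58)
True (array([  0.3, -31.5,  77.4]), array([-1.41,  0.28,  5.93]), 29.86) (array([  0.3, -31.5,  77.4]), array([-1.03, -0.29,  5.54]), 30.01)
```

Run:
```python
from fit import *
for y in(-32,28):
    robot.servo_line(W(0,y,84),vel=.2);robot.servo_line(W(0,y,78.5),vel=.06)
    z=77.5;L=[]
    while z>70:
        robot.servo_line(W(0,y,z),vel=.04);robot.hold(.06);f=sensors.get_obs();L.append((z,round(f['force'][2],1),round(f['eef_pos'][2]*1e3,1)))
        if f['force'][2]>27: break
        z-=.5 if f['force'][2]<20 else .25
    print(L);robot.servo_line(W(0,y,84),vel=.12)
print(tv())
```

```text
[(77.5, np.float64(1.2), np.float64(77.5)), (77.0, np.float64(6.1), np.float64(77.4)), (76.5, np.float64(9.3), np.float64(77.4)), (76.0, np.float64(11.3), np.float64(77.4)), (75.5, np.float64(15.5), np.float64(77.4)), (75.0, np.float64(18.0), np.float64(77.3)), (74.5, np.float64(23.0), np.float64(77.3)), (74.25, np.float64(24.3), np.float64(77.3)), (74.0, np.float64(26.0), np.float64(77.3)), (73.75, np.float64(29.0), np.float64(77.3))]
[(77.5, np.float64(0.8), np.float64(77.5)), (77.0, np.float64(5.5), np.float64(77.5)), (76.5, np.float64(9.2), np.float64(77.4)), (76.0, np.float64(12.5), np.float64(77.4)), (75.5, np.float64(15.6), np.float64(77.4)), (75.0, np.float64(19.1), np.float64(77.3)), (74.5, np.float64(23.1), np.float64(77.3)), (74.25, np.float64(24.3), np.float64(77.3)), (74.0, np.float64(26.9), np.float64(77.3)), (73.75, np.float64(29.1), np.float64(77.3))]
(array([ 0.5, 28.3, 84.3]), array([-0.24, -0.15, -1.32]), 38.12)
```

Run:
```python
from fit import *
robot.move_pose(W(-18.5,-86,95),D())
robot.servo_line(W(-18.5,-86,54),vel=.2)
b=fy(3)
r=robot.servo_line(W(-18.5,-73.5,54),vel=.035,f_stop=3);y0=tv()[0][1]
L=[(y0,round(fy(2)-b,2))]
for k in range(1,6):
    if L[-1][1]<-2.3: break
    robot.servo_line(W(-18.5,y0+.2*k,54),vel=.05);L.append((tv()[0][1],round(fy(2)-b,2)))
robot.hold(.15);L.append((tv()[0][1],round(fy(2)-b,2)));print(r,L)
robot.servo_line(W(-18.5,-86,54),vel=.1)
print(tv())
if r and L[-1][0]<-75:
    robot.servo_line(W(-18.5,-86,105),vel=.25)
    robot.move_pose(W(0,127,110),D())
    print(tv())
```

```text
True [(np.float64(-75.2), np.float64(-0.1)), (np.float64(-75.2), np.float64(-0.85)), (np.float64(-75.2), np.float64(-2.67)), (np.float64(-75.2), np.float64(-2.64))]
(array([-18.7, -85.9,  53.8]), array([-0.12, -0.01,  0.28]), 40.47)
(array([ -0.4, 125.1, 109.2]), array([ 0.39, -0.36,  0.28]), 41.68)
```

Run:
```python
from fit import *
print(robot.servo_line(W(0,127,66),vel=.2,f_stop=8))
robot.servo_line(W(0,120,66),vel=.1);robot.hold(.1)
r=robot.servo_line(W(0,86,66),vel=.028,f_stop=4.5);print(r,tv())
```

```text
False
True (array([-0.1, 90.2, 65.8]), array([0.05, 0.33, 1.24]), 43.4)
```

Run:
```python
from fit import *
robot.servo_line(W(0,97,66),vel=.12);robot.servo_line(W(0,97,115),vel=.25)
robot.move_pose(W(5,60,190),D());robot.hold(.1);wgrab('w8')
robot.move_pose(W(5,-85,190),D());robot.hold(.15);wgrab('w9');print(ends('w9'),tv())
c=np.load('w8.npz');g=cv2.imread('pics/w8.png')
for x in(-2,0,2):
  print(x,[tuple(g[tuple(np.round(wproj(c,W(x,y,62))[::-1]).astype(int))].tolist()) for y in np.arange(36,60,1.5)])
```

```text
[-65.  -66.3] (array([  5.2, -83.1, 189.6]), array([-0.79,  0.09, -0.2 ]), 45.42)
-2 [(54, 107, 145), (53, 105, 144), (54, 104, 143), (51, 106, 145), (108, 112, 124), (120, 119, 125), (122, 123, 132), (122, 123, 132), (124, 126, 133), (124, 126, 133), (125, 127, 135), (125, 128, 135), (127, 128, 136), (126, 126, 136), (128, 129, 138), (130, 131, 139)]
0 [(54, 108, 146), (52, 106, 145), (54, 107, 145), (53, 109, 148), (93, 101, 117), (109, 108, 115), (111, 111, 119), (111, 113, 121), (110, 112, 121), (112, 112, 121), (112, 114, 121), (113, 115, 122), (111, 113, 121), (114, 115, 124), (116, 118, 125), (119, 119, 127)]
2 [(50, 100, 136), (53, 101, 136), (51, 98, 133), (53, 103, 138), (53, 86, 111), (105, 111, 122), (127, 128, 137), (126, 127, 137), (125, 127, 134), (123, 125, 133), (125, 126, 134), (122, 124, 133), (125, 126, 135), (124, 125, 133), (90, 90, 92), (62, 62, 67)]
```

```bash
python3 -c "
from rig import robot,sensors
print(robot.sign_off(),sensors.get_obs()['t'])"
```

```text
the job is handed in; nothing more can be done
the job is handed in; nothing more can be done
```

I handed the job in at about 45.4 s, just inside the 51 s limit: the blank is bedded tight (about 29 N at each end) and the stop's nose touches it in the last picture, but the front parallel measures about 1.3 mm off level (my reading is good to roughly 0.5 mm). It was level before pressing, so it shifted in the pressing or as the proof push began; it then held still under about 2.6 N, and with about 5 s left I did not redo it.

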